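# Glass filter bowl under the inspection lens

## Robot

A 7-joint arm with a two-finger parallel gripper is mounted at the origin on the work surface. World frame = base frame: x ahead of the robot, y to its left, z up, the work surface at z = 0. Lengths are in m, angles in rad, forces in N, time in s.
With the tool pointing down it reaches from about 0.35 to 0.9 m from the base axis. Payload 8.1 kg.
Tool frame: the origin (TCP) lies midway between the tips of the shut fingers; the grasp point (between the pads) lies 19 mm behind it; x points along the fingers, z is the direction in which the jaws open and shut, and the axes are right-handed (so a half turn about x gives the same grasp; the last joint's range is limited). The gripper opens to 92 mm and grips with 3 to 60 N. Pads are 19 mm wide; open, the fingers measure 130 mm over their backs; the gripper's body (75 mm by 190 mm) begins 47 mm behind the grasp point.
Start: joints at [-1.23, 0.434, 0.025, 1.573, -0.012, 1.134, -0.075], TCP at [0.268, 0.564, 0.227] pointing down, gripper open.
Joint ranges: [-2.62, 2.62], [-0.44, 2.09], [-1.27, 1.32], [0.08, 2.57], [-1.32, 4.46], [0.12, 2], [-2.74, 2.74]. Speed limits (rad/s): [2.22, 2.22, 3.01, 3.01, 3.14, 3.14, 3.14].

## Interface

Orientations are given as a unit quaternion [x, y, z, w].
In Python, from cell import status, imaging, robot gives the robot as it stands.
- The arm moves only by the tool carry_out, never from a script. Its argument "series" is text: rows parted by semicolons, each of 7 numbers parted by spaces: the shift along the world's x, y, z in cm, then the turn, a rotation vector about the world's x, y, z in rad, then the closure, from 0 (fully open) to 1 (shut). In form: tx ty tz rx ry rz gripper; .... A call has 1 to 20 rows; each row shifts and turns the pose as measured when the row begins; what a row does not reach is not made up. A row lasts 1/8 s, in which the tool goes at most 62.5 mm and 10.7 degrees, less where a joint would pass 70% of its speed; a pose out of reach is approached as far as the arm can. A call is refused whole if a number of a shift passes 6.25 or a number of a turn 0.188, either way. A call with a gripper value outside its range is refused whole. The fingers move at their own pace and stop on an object; "grip_force" is the grip in N (left out, the last holds). Time passes only in rows, so rows that do not move let the fingers close. It gives the time, the measured TCP pose, the force and the opening at its end, in the units of the state.
- status.state(): the state, without advancing time (a new reading comes with each control period).
- imaging.camera(name): name is "scene" or "top"; returns a dict with "pixels" (400x640x3 uint8, red, green, blue), "K" (3x3 intrinsics, pixels), "camera_from_world" (4x4, takes a point from world to camera coordinates). Camera axes: x right, y down, z forward; pixel columns grow to the right and rows downward; lengths in m; the calibration is good to about 2 mm. A picture is of the moment at which its call begins. There is no depth.
- robot.finish_job(): hands the job in, once; it reports no verdict.
The state is a dict: "time_s": time; "q": joint angles; "qd": joint speeds; "effort": joint torques, N m; "ee_pos": TCP position; "tool_rot": TCP orientation; "contact_force": force on the tool from outside, world axes, zero at the start; "wrist_torque": the same for the moment, N m; "gripper_width": finger opening in m.
Only numpy, scipy, OpenCV 4.12 (cv2) and the standard library are available. Lean on these libraries where they do the work, as an engineer would, in place of code of your own. Each camera call takes 0.05 s, during which the arm holds its last target. There are 200 camera calls.

## Task

First swing the dust cover of the inspection stand fully aside on its pin. Then lift the glass filter bowl out of its crate by its stub, stand it upright on the soft rubber mat and let go, take it again low around its glass body with the gripper tilted (the lens leaves no room from above), and set it down softly and upright, centred on the light port under the lens. Treat the glass gently all the time (grip under 40 N, no knock or press over 30 N, never let it drop even a few millimetres), do not bump the lens, and leave everything else where it is.

Things in the scene. Friction and masses are not known exactly. Their poses are not given: they have to be found in the camera images.
- bowl_mid (a point): glass filter bowl, mouth down, loose, 0.19 to 0.32 kg, 98 mm high, in one of the crate's pockets: upright round glass body 56 mm across, straight from its underside (aluminium collar, bottom 14 mm) to 50 mm up, rounded shoulder to 62 mm, then a round aluminium stub 20 mm across from 62 to 98 mm. This point: on its axis, 49 mm above its underside; z is the axis, up
- bowl: the same bowl: origin at the centre of its underside. FRAGILE: it breaks at a grip of more than 40 N on each finger (twice that, both fingers together), or when pressed or knocked on anything else with more than 30 N; nor may it fall by more than 2 mm: let go only when it stands
- crate: black crate, fixed, outside 96 (x) x 270 (y) x 58 mm high, walls and floor 5 mm; three pockets in a row along its y, each about 86 x 83 mm, centres at y = -88, 0, +88 mm; origin: centre of its underside. The pockets are too narrow to reach the bowl's body with the fingers: only its stub stands clear above the walls
- mat: black soft foam-rubber mat, fixed to the table, 110 x 110 x 12 mm; origin: centre of its underside, on the table (top face 12 mm higher; it gives about 0.4 mm per newton and bottoms out after 6 mm). The bowl is stood on it for the regrasp
- stand: grey inspection stand, fixed; origin on the table under the light port; -x is its front, towards the robot. Base plate 30 mm high from -90 to +120 mm in x and -100 to +90 mm in y; column 30 x 30 mm, 290 mm high, at (90, -70) mm. It carries the lift stage, the cover and the lens
- port_axis (a point): point on the vertical axis of light port and lens, on top of the stand's base, 30 mm above the table; axes as the stand. Over it is a round flat steel stage, 90 mm across, whose height was set by hand: its top lies somewhere from 50 to 70 mm above the table (not measured: find it by touch or sight) and does not sink. The light port is a white disc 40 mm across, flush in its middle
- head: black lens barrel, 50 mm across and 82 mm high, hanging on the port axis; origin: centre of its underside, 220 mm above the table; an arm runs from its upper part to the column. It must not be bumped with over 10 N
- cover (a joint): swing angle of the dust cover (rad): 0 closed over the port, 1.8 at its stop; starts from 0 to 0.2; growing is clockwise seen from above. Vertical pin at (0, +58) mm in the stand's frame; about 1 N at the tab moves it and it stays where left. Cover: dark steel disc 64 mm across, 4 to 8 mm above the stage, with a tongue towards the robot that carries an upright tab
- cover_tab (a point): centre of the top of the cover's upright tab: 14 mm (along the tongue, x) x 8 mm thick (y), top 48 mm above the stage, tongue's upper face 8 mm above the stage. Closed, it is at (-64, 0) mm in the stand's frame; push its side towards the stand's +y and follow it round the pin (86 mm away). The axes turn with the cover
- tin_mid (a point): closed grease tin, 60 mm across, 55 mm high, in another pocket of the crate; this point is its centre; leave it
- bearing_mid (a point): steel bearing ring, 62 mm across, 30 mm high, in the remaining pocket; this point is its centre; leave it
- plug_mid (a point): white round mains plug standing on its back on the table, 48 mm across, 80 mm high with its pins, behind the mat; this point is on its axis 30 mm up; leave it
- screwdriver_mid (a point): screwdriver lying at the left front, 190 mm long; leave it
- wrench_mid (a point): wrench lying at the right front, 170 mm long; leave it
Mind the look-alikes: they are no part of the job. Of the things that look like the mat, take the one that is farthest to the robot's right at the start.

How it is judged:
On the way, in this order (a step that is already met when the one before it is completed fails the run):
1. the dust cover is swung aside (1.5 rad or more) while the bowl still stands in its pocket (value of joint cover above 1.5 rad and distance of bowl_mid from where it was at the start of the episode below 0.03 m), for 0.1 s.
2. the bowl stands upright on the rubber mat (axis within 55 mm of its centre), let go and at rest (contact force between the fingers and bowl below 0.05 N and horizontal distance between bowl_mid and mat below 0.055 m and angle between bowl's own z axis and vertical below 0.1 rad and z of bowl in the frame of mat below 0.016 m and linear speed of bowl below 0.02 m/s), for 0.2 s.
At the end, for the whole second after the job is handed in: The cover is still swung aside (over 1.2 rad); the bowl stands on the stage upright (within 0.06 rad), its axis within 10 mm of the port's axis, released and at rest (value of joint cover above 1.2 rad and horizontal distance between bowl_mid and port_axis below 0.01 m and angle between bowl's own z axis and vertical below 0.055 rad and contact force between bowl and stand above 0.8 N and z of bowl in the frame of port_axis below 0.05 m and contact force between the fingers and bowl below 0.05 N and linear speed of bowl below 0.02 m/s); the robot touches nothing.
It fails at once if the bowl is gripped or pushed by the fingers with more than 80 N in all (40 N on each of two fingers) (contact force between the fingers and bowl above 80 N).
It fails at once if the bowl is pressed or knocked on the stand, crate or mat with more than 30 N (contact force between bowl and stand above 30 N or contact force between bowl and crate above 30 N or contact force between bowl and mat above 30 N).
It fails at once if the bowl is dropped (moves faster than 0.2 m/s, a fall of over 2 mm, while the fingers do not hold it) (contact force between the fingers and bowl below 0.5 N and linear speed of bowl above 0.2 m/s).
It fails at once if the lens barrel or its arm is bumped with more than 10 N (contact force between anything else and head above 10 N).
It fails at once if another thing is moved by more than 30 mm (distance of any of tin_mid, bearing_mid, plug_mid, screwdriver_mid, wrench_mid from where it was at the start of the episode above 0.03 m).
It also fails if it takes over 72 s, if anything falls off the work surface, if the arm or the gripper's body presses on something with over 40 N, if the wrist force passes 120 N, or if a joint passes its speed limit or range.

## Working session

There is one attempt and no reset: what is moved stays moved. The work goes in short steps, Python scripts to look and compute and a tool call to move; the robot and the scene stay as the last step left them, time stands still between calls to the robot, and variables do not carry over. Pictures are saved under pics/ and viewed, about 8 in all and at most 12, crops included, and the job is handed in when it is done.

Besides the shell and the picture viewer there is one more tool, called after ">>>" as name(argument=value, ...) on one line, values as JSON. carry_out: Moves the arm, as the interface text tells. Its arguments: {"type":"object","properties":{"series":{"type":"string"},"grip_force":{"type":"number"}},"required":["series"]}

```bash
ls; mkdir -p pics
cat > h.py <<'E'
import numpy as np, cv2, json
from cell import status, imaging, robot
def snap(n,f=None):
    c=imaging.camera(n); 
    if f: cv2.imwrite(f,c["pixels"][:,:,::-1])
    return c
def ray(c,u,v):
    T=np.array(c["camera_from_world"]);R=T[:3,:3];o=-R.T@T[:3,3]
    return o,R.T@np.linalg.solve(np.array(c["K"]),[u,v,1.])
def onz(c,u,v,z):
    o,d=ray(c,u,v); return o+d*(z-o[2])/d[2]
def proj(c,p):
    T=np.array(c["camera_from_world"]);q=np.array(c["K"])@(T[:3,:3]@np.array(p)+T[:3,3]);return q[:2]/q[2]
E
python3 - <<'E'
from h import *
import pickle
a=snap("scene","pics/scene0.png");b=snap("top","pics/top0.png")
pickle.dump((a,b),open("c0.pkl","wb"))
for c in(a,b):print(np.round(c["K"],1).tolist(),np.round(ray(c,320,200),3).__repr__())
s=status.state();print(s)
E
```

```text
pics
[[443.1, 0.0, 318.4], [0.0, 443.1, 205.5], [0.0, 0.0, 1.0]] array([[ 1.329,  0.163,  1.154],
       [-0.613, -0.114, -0.782]])
[[516.6, 0.0, 319.0], [0.0, 516.6, 201.1], [0.0, 0.0, 1.0]] array([[ 0.363,  0.026,  1.373],
       [ 0.133, -0.028, -0.991]])
{'time_s': 0.1, 'q': array([-1.22961946,  0.43512979,  0.02499167,  1.57401044, -0.01159343,
        1.13400384, -0.07509142]), 'qd': array([ 0.0002534 , -0.00163005,  0.00061484, -0.00463042,  0.0004209 ,
       -0.00037965,  0.00171112]), 'effort': array([ 3.01820393e-03, -6.69127536e+01,  9.88079980e-01, -3.15142572e+01,
       -6.05454622e-02,  3.74326890e-02,  2.67187062e-05]), 'ee_pos': array([0.26820722, 0.56401441, 0.2260366 ]), 'tool_rot': array([-0.37798982,  0.59818341,  0.37737691,  0.59740017]), 'contact_force': array([0.58075271, 0.61060942, 0.8069788 ]), 'wrist_torque': array([ 0.00358971, -0.0045787 ,  0.02469689]), 'gripper_width': 0.09190614104490741}
```

View pics/scene0.png

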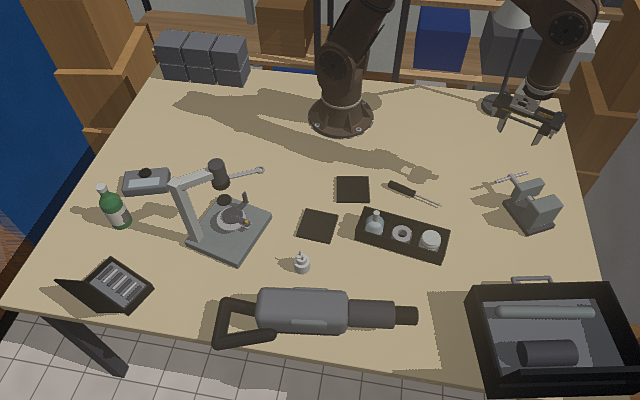

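View pics/top0.png

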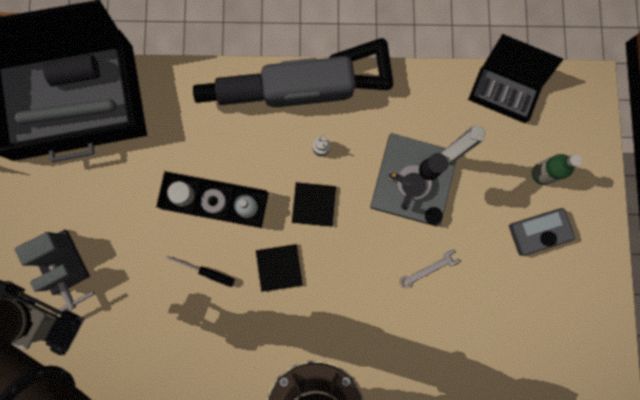

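The scene shows two mat-like squares: scene (317,225)/top (315,204), and scene (352,189)/top (279,267). The first lies farther to the robot's right (larger top column = −y) and has the plug behind it, so it is the mat. I'll confirm that in enlarged crops.

Run:
```python
from h import *
import pickle
a,b=pickle.load(open("c0.pkl","rb"))
A=a["pixels"][:,:,::-1];B=b["pixels"][:,:,::-1]
up=lambda I,x0,x1,y0,y1,s:cv2.resize(I[y0:y1,x0:x1],None,fx=s,fy=s,interpolation=cv2.INTER_CUBIC)
def br(I): return np.clip(255*(I/255.)**0.6,0,255).astype(np.uint8)
L=br(up(B,150,350,150,300,4)); cv2.imwrite("pics/ctop_l.png",L)
t=br(up(B,365,495,120,230,6)); cv2.imwrite("pics/ctop_s.png",t)
cv2.imwrite("pics/cscene.png",br(up(A,165,285,155,270,5)))
for n,p in(("mat",(315,204)),("fake",(279,267))):print(n,onz(b,*p,.012))
```

```text
mat [5.33884386e-01 1.34186381e-04 1.20000000e-02]
fake [0.3676528  0.09351617 0.012     ]
```

View pics/ctop_l.png

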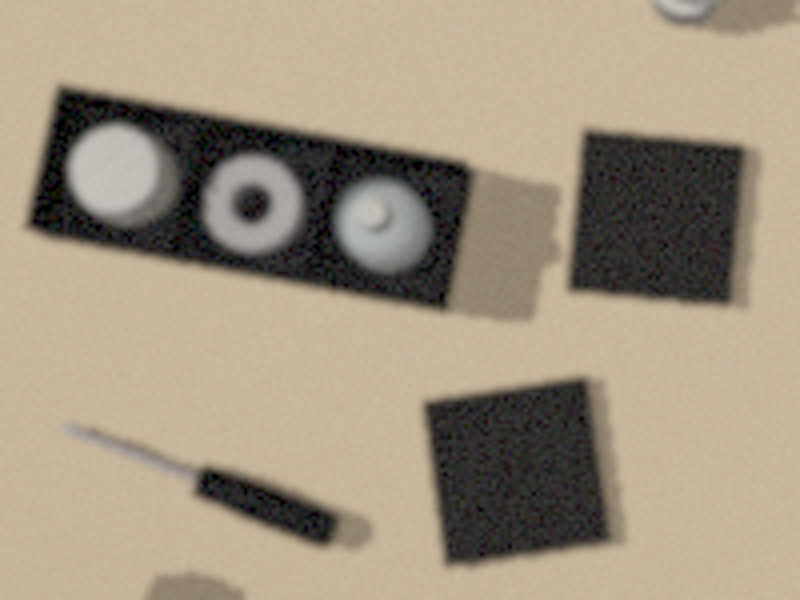

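View pics/ctop_s.png

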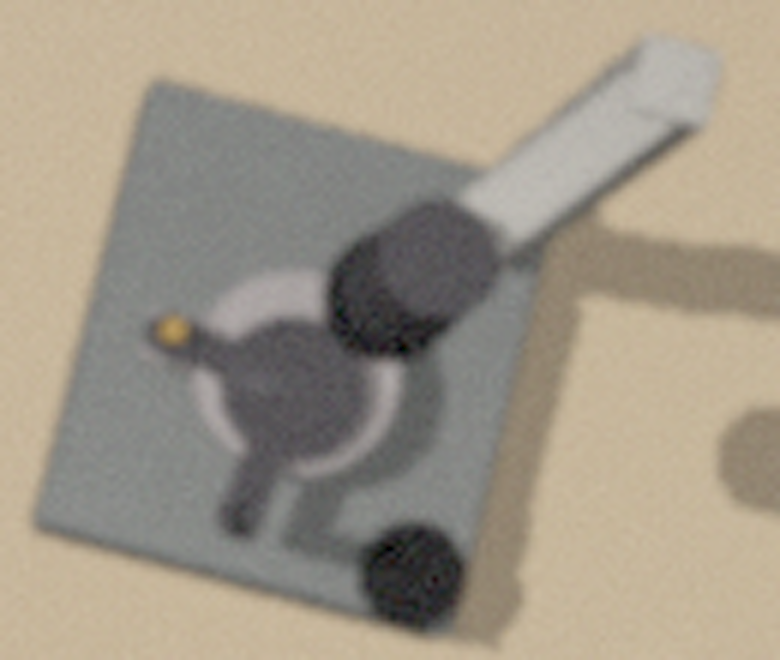

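View pics/cscene.png

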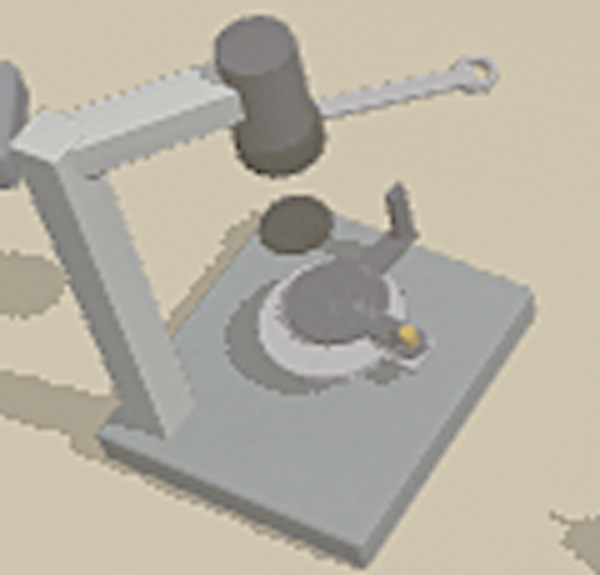

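Top crop: mat at crop (655,217), the other square at (515,470). The bowl is in the crate's right-hand pocket, stub at crop (375,212). The stand is turned: pin cap at (175,330), tab at about (240,520), lens overhanging at (410,280), and a black knob at (410,572). Now fitting poses.

```bash
cat > fit.py <<'E'
from h import *
import pickle
from scipy.optimize import least_squares
a,b=pickle.load(open("c0.pkl","rb"))
S=lambda u,v:(a,(165+u/5-.4,155+v/5-.4))
T=lambda u,v:(b,(365+u/6-.4,120+v/6-.4))
L=lambda u,v:(b,(150+u/4-.4,150+v/4-.4))
def Rz(t):c,s=np.cos(t),np.sin(t);return np.array([[c,-s,0],[s,c,0],[0,0,1]])
def fit(obs,x0):
    f=lambda p:np.concatenate([proj(c,Rz(p[2])@np.array(l)+[p[0],p[1],0])-uv for (c,uv),l in obs])
    r=least_squares(f,x0,loss='soft_l1'); return r.x,r.fun.reshape(-1,2).round(1).tolist()
m=.001
stand,e=fit([(T(155,80),(.12,.09,.03)),(T(40,525),(-.09,.09,.03)),(T(455,630),(-.09,-.1,.03)),
 (S(365,550),(.12,.09,.03)),(S(535,290),(-.09,.09,.03)),(S(100,432),(.12,-.1,.03))],[.55,-.2,-.2]);
crate,e2=fit([(L(62,88),(.048,.135,.058)),(L(470,165),(.048,-.135,.058)),(L(448,308),(-.048,-.135,.058)),(L(30,228),(-.048,.135,.058))],[.5,.2,-.2])
mat,e3=fit([(L(585,131),(.055,.055,.012)),(L(744,147),(.055,-.055,.012)),(L(730,303),(-.055,-.055,.012)),(L(570,290),(-.055,.055,.012))],[.53,0,0])
def tri(*o):
    return least_squares(lambda p:np.concatenate([proj(c,p)-uv for c,uv in o]),[.5,0,.1]).x
E
python3 - <<'E'
from fit import *
print("stand",stand.round(4),e);print("crate",crate.round(4),e2);print("mat",mat.round(4),e3)
pocket=Rz(crate[2])@[0,-.088,0]+[crate[0],crate[1],0]
print("pocket",pocket.round(4),"stub top view at z=.103",onz(*[L(375,212)[0],*L(375,212)[1]],.103).round(4))
for n,p in(("lens bottom",(0,0,.22)),):
    w=Rz(stand[2])@p+[*stand[:2],0];print(w.round(3))
print("knob",tri(T(410,572),S(297,223)).round(3)); print("tab",(k:=tri(T(242,518),S(398,185))).round(3),(Rz(-stand[2])@(k-[*stand[:2],0])).round(3))
print("pin",(k:=tri(T(175,330),S(408,335))).round(3),(Rz(-stand[2])@(k-[*stand[:2],0])).round(3))
# overlays
sc=5
O=[cv2.resize(c["pixels"][y0:y1,x0:x1,::-1],None,fx=sc,fy=sc,interpolation=cv2.INTER_CUBIC) for c,x0,x1,y0,y1 in((a,185,265,155,245),(b,365,450,120,230))]
off=[(185,155),(365,120)]
W=lambda l:Rz(stand[2])@np.array(l)+[*stand[:2],0]
th=np.linspace(0,2*np.pi,60)
def poly(l,col):
    for i,c in enumerate((a,b)):
        pts=np.array([(proj(c,W(q))-off[i]+.5)*sc for q in l]).astype(int);cv2.polylines(O[i],[pts],True,col,1)
for h,col in((.05,(0,0,255)),(.06,(0,255,0)),(.07,(255,0,0))):poly([(.045*np.cos(t),.045*np.sin(t),h) for t in th],col)
poly([(.025*np.cos(t),.025*np.sin(t),.22) for t in th],(0,255,255))
H=max(o.shape[0] for o in O);O=[cv2.copyMakeBorder(o,0,H-o.shape[0],0,0,0) for o in O]
I=np.hstack(O);cv2.imwrite("pics/ov.png",I[:580,:800]);print(I.shape)
E
```

```text
stand [ 0.5872 -0.2548 -0.2579] [[-1.0, -0.5], [-1.0, 0.4], [-0.1, 1.7], [-0.8, 0.0], [-0.4, -0.4], [-1.6, 1.1]]
crate [ 0.5399  0.2621 -0.1804] [[-0.0, -0.6], [1.4, -0.6], [-0.5, 0.4], [-0.4, 0.9]]
mat [ 0.534   0.003  -0.0881] [[-0.5, -0.7], [0.7, -0.8], [0.6, 1.1], [-0.8, 0.5]]
pocket [0.5241 0.1755 0.    ] stub top view at z=.103 [0.5249 0.1789 0.103 ]
[ 0.587 -0.255  0.22 ]
knob [ 0.503 -0.307  0.039]
tab [ 0.518 -0.221  0.111] [-0.075  0.015  0.111]
pin [ 0.603 -0.199  0.076] [0.001 0.058 0.076]
(550, 825, 3)
```

View pics/ov.png

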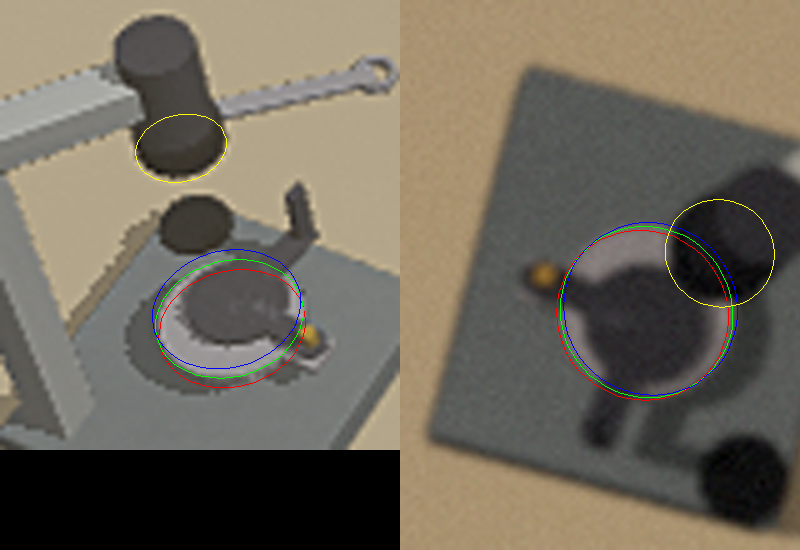

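The fit agrees with the images: stage circle about 60–64 mm high, lens outline on the barrel, cover at about 0.2 rad. Working out the tool axes and the first push.

```bash
cat >> h.py <<'E'
from scipy.spatial.transform import Rotation as Ro
def down(yaw,tilt=0):
    # approach dir: tilt from vertical toward heading yaw; jaw axis horizontal, perpendicular to heading
    x=np.array([np.cos(yaw)*np.sin(tilt),np.sin(yaw)*np.sin(tilt),-np.cos(tilt)])
    z=np.array([-np.sin(yaw),np.cos(yaw),0]); return Ro.from_matrix(np.c_[x,np.cross(z,x),z])
def go(p,R,flip=False):
    s=status.state();A=Ro.from_quat(s["tool_rot"])
    if flip: R=R*Ro.from_rotvec([np.pi,0,0])
    rv=(R*A.inv()).as_rotvec();d=(np.array(p)-s["ee_pos"])*100
    n=max(np.abs(d).max()/6.25,np.abs(rv).max()/.186,np.linalg.norm(rv)/.186)
    print("t",round(s["time_s"],2),"pos",s["ee_pos"].round(4),"d cm",d.round(2),"rv",rv.round(3),"rows>=",round(n,1),"F",s["contact_force"].round(1),"q",s["q"].round(2),"w",round(s["gripper_width"],4))
    return d,rv
E
python3 - <<'E'
from fit import *
A=Ro.from_quat(status.state()["tool_rot"]);print(A.as_matrix().round(2).tolist())
W=lambda l:(Rz(stand[2])@np.array(l)+[*stand[:2],0])
for ang in (.0,.1,.2,.4,.8,1.2,1.6,1.75):
    f=np.deg2rad(-137.8)-ang; t=np.array([np.sin(f),-np.cos(f),0]); tab=np.array([0,.058,0])+.0864*np.array([np.cos(f),np.sin(f),0])
    print(ang,"tab",W(tab)[:2].round(3),"tan",(Rz(stand[2])@t)[:2].round(2),"pusher19+4",W(tab-.023*t)[:2].round(3), "pre",W(tab-.045*t)[:2].round(3))
p=np.array([.45,-.28,.19])
for y in(-.258,-.41,-.258+np.pi/4):
    for fl in(0,1):go(p,down(y),fl)
E
```

```text
[[-0.0, -0.9, 0.43], [-0.0, 0.43, 0.9], [-1.0, -0.0, -0.0]]
0.0 tab [ 0.525 -0.239] tan [-0.46  0.89] pusher19+4 [ 0.536 -0.259] pre [ 0.546 -0.278]
0.1 tab [ 0.522 -0.231] tan [-0.37  0.93] pusher19+4 [ 0.53  -0.252] pre [ 0.538 -0.272]
0.2 tab [ 0.519 -0.222] tan [-0.28  0.96] pusher19+4 [ 0.525 -0.245] pre [ 0.531 -0.266]
0.4 tab [ 0.516 -0.206] tan [-0.08  1.  ] pusher19+4 [ 0.518 -0.228] pre [ 0.519 -0.25 ]
0.8 tab [ 0.52  -0.171] tan [0.32 0.95] pusher19+4 [ 0.513 -0.193] pre [ 0.506 -0.214]
1.2 tab [ 0.537 -0.142] tan [0.66 0.75] pusher19+4 [ 0.522 -0.159] pre [ 0.507 -0.175]
1.6 tab [ 0.564 -0.121] tan [0.9  0.43] pusher19+4 [ 0.544 -0.131] pre [ 0.524 -0.14 ]
1.75 tab [ 0.576 -0.116] tan [0.96 0.29] pusher19+4 [ 0.555 -0.123] pre [ 0.533 -0.129]
t 0.1 pos [0.2682 0.564  0.226 ] d cm [ 18.18 -84.4   -3.6 ] rv [ 0.001 -0.     0.186] rows>= 13.5 F [0.6 0.6 0.8] q [-1.23  0.44  0.02  1.57 -0.01  1.13 -0.08] w 0.0919
t 0.1 pos [0.2682 0.564  0.226 ] d cm [ 18.18 -84.4   -3.6 ] rv [-1.000e-03 -2.000e-03 -2.956e+00] rows>= 15.9 F [0.6 0.6 0.8] q [-1.23  0.44  0.02  1.57 -0.01  1.13 -0.08] w 0.0919
t 0.1 pos [0.2682 0.564  0.226 ] d cm [ 18.18 -84.4   -3.6 ] rv [ 0.001 -0.     0.034] rows>= 13.5 F [0.6 0.6 0.8] q [-1.23  0.44  0.02  1.57 -0.01  1.13 -0.08] w 0.0919
t 0.1 pos [0.2682 0.564  0.226 ] d cm [ 18.18 -84.4   -3.6 ] rv [-1.000e-03 -2.000e-03 -3.108e+00] rows>= 16.7 F [0.6 0.6 0.8] q [-1.23  0.44  0.02  1.57 -0.01  1.13 -0.08] w 0.0919
t 0.1 pos [0.2682 0.564  0.226 ] d cm [ 18.18 -84.4   -3.6 ] rv [0.001 0.    0.971] rows>= 13.5 F [0.6 0.6 0.8] q [-1.23  0.44  0.02  1.57 -0.01  1.13 -0.08] w 0.0919
t 0.1 pos [0.2682 0.564  0.226 ] d cm [ 18.18 -84.4   -3.6 ] rv [ 0.00e+00 -2.00e-03 -2.17e+00] rows>= 13.5 F [0.6 0.6 0.8] q [-1.23  0.44  0.02  1.57 -0.01  1.13 -0.08] w 0.0919
```

Run:
```python
from fit import *
W=lambda l:(Rz(stand[2])@np.array(l)+[*stand[:2],0])
h=np.array([.905,-.426]);j=np.array([.43,.903]);port=stand[:2]
prev=None
for i,ang in enumerate((.1,.2,.4,.6,.8,1.0,1.2,1.4,1.55,1.65,1.75,1.8)):
    f=np.deg2rad(-137.8)-ang; r=np.array([np.cos(f),np.sin(f),0]);t=np.array([np.sin(f),-np.cos(f),0]); tab=np.array([0,.058,0])+.0864*r
    C=[W(tab+a*.007*r+b*.004*t)[:2] for a in(1,-1) for b in(1,-1)]
    tw=W(tab)[:2]; hc=tw@h-.008*max(0,1-ang/1.2); 
    jc=min(c@j for c in C)-.019
    p=hc*h+jc*j; print(ang,p.round(4),"lens clear h",round(port@h-hc-.0375-.025,3)); 
    if i==0: pre=p-.025*j;print("pre",pre.round(4))
go([*pre,.2],Ro.from_quat(status.state()["tool_rot"]))
```

```text
0.1 [ 0.5049 -0.2496] lens clear h 0.014
pre [ 0.4942 -0.2722]
0.2 [ 0.5028 -0.2416] lens clear h 0.02
0.4 [ 0.5013 -0.2246] lens clear h 0.028
0.6 [ 0.5033 -0.2072] lens clear h 0.034
0.8 [ 0.5089 -0.1899] lens clear h 0.036
1.0 [ 0.5174 -0.1744] lens clear h 0.035
1.2 [ 0.5282 -0.1621] lens clear h 0.031
1.4 [ 0.5404 -0.1513] lens clear h 0.025
1.55 [ 0.5511 -0.1447] lens clear h 0.018
1.65 [ 0.5588 -0.1413] lens clear h 0.012
1.75 [ 0.5669 -0.1385] lens clear h 0.006
1.8 [ 0.571  -0.1374] lens clear h 0.003
t 0.1 pos [0.2682 0.564  0.226 ] d cm [ 22.6  -83.62  -2.6 ] rv [0. 0. 0.] rows>= 13.4 F [0.6 0.6 0.8] q [-1.23  0.44  0.02  1.57 -0.01  1.13 -0.08] w 0.0919
```

>>> carry_out(series="1.6 -6 -0.2 0 0 0 1;1.6 -6 -0.2 0 0 0 1;1.6 -6 -0.2 0 0 0 1;1.6 -6 -0.2 0 0 0 1;1.6 -6 -0.2 0 0 0 1;1.6 -6 -0.2 0 0 0 1;1.6 -6 -0.2 0 0 0 1;1.6 -6 -0.2 0 0 0 1;1.6 -6 -0.2 0 0 0 1;1.6 -6 -0.2 0 0 0 1;1.6 -6 -0.2 0 0 0 1;1.6 -6 -0.2 0 0 0 1;1.6 -6 -0.2 0 0 0 1")

```text
time_s: 1.72
ee_pos: [0.4713, -0.2199, 0.1977]
tool_rot: [-0.381, 0.596, 0.381, 0.596]
contact_force: [0.8, 0.8, 0.7]
gripper_width: 0.0003
```

Run:
```python
from h import *
go([.494,-.272,.088],down(-.44))
```

```text
t 1.73 pos [ 0.4713 -0.2199  0.1977] d cm [  2.27  -5.21 -10.97] rv [-0.     0.001 -0.006] rows>= 1.8 F [0.8 0.8 0.7] q [-0.08  0.31  0.53  1.9  -0.19  0.98  1.67] w 0.0003
```

>>> carry_out(series="1.1 -2.7 0 0 0 0 1;1.2 -2.6 -1 0 0 0 1;0 0 -5 0 0 0 1;0 0 -4 0 0 0 1;0 0 -1 0 0 0 1;0 0 0 0 0 0 1")

```text
time_s: 2.48
ee_pos: [0.4942, -0.2814, 0.0845]
tool_rot: [-0.379, 0.598, 0.377, 0.597]
contact_force: [0.4, -0.5, -0.0]
gripper_width: 0.0001
```

Run:
```python
from h import *
go([.505,-.2496,.088],down(-.44))
```

```text
t 2.48 pos [ 0.4942 -0.2814  0.0845] d cm [1.08 3.18 0.35] rv [ 0.003 -0.     0.002] rows>= 0.5 F [ 0.4 -0.5 -0. ] q [ 0.09  0.53  0.47  1.9  -0.33  0.79  1.86] w 0.0001
```

>>> carry_out(series="0.6 2 0.3 0 0 0 1;0.2 1.9 0 0 0 0 1;0 1.8 0 0 0 0 1;0.2 1.7 0 0 0 0 1;0.5 1.7 0 0 0 -0.08 1;0.8 1.6 0 0 0 -0.08 1;1.0 1.3 0 0 0 -0.08 1;1.1 1.2 0 0 0 -0.08 1")

```text
time_s: 3.48
ee_pos: [0.5325, -0.1445, 0.0934]
tool_rot: [-0.274, 0.654, 0.275, 0.65]
contact_force: [-1.0, -0.6, -0.0]
gripper_width: 0.0006
```

Run:
```python
from h import *
go([.56,-.130,.088],down(-.94))
a=snap("scene");b=snap("top")
f=lambda I,x0,x1,y0,y1,s:np.clip(255*(cv2.resize(I[y0:y1,x0:x1,::-1],None,fx=s,fy=s,interpolation=cv2.INTER_CUBIC)/255.)**.7,0,255).astype(np.uint8)
cv2.imwrite("pics/push.png",np.hstack([f(a["pixels"],175,275,130,230,4),f(b["pixels"],365,465,130,230,4)]))
```

```text
t 3.48 pos [ 0.5325 -0.1445  0.0934] d cm [ 2.75  1.45 -0.54] rv [ 0.001 -0.005 -0.166] rows>= 0.9 F [-1.  -0.6 -0. ] q [-0.24  0.52  0.57  1.93 -0.38  0.8   1.34] w 0.0006
```

View pics/push.png

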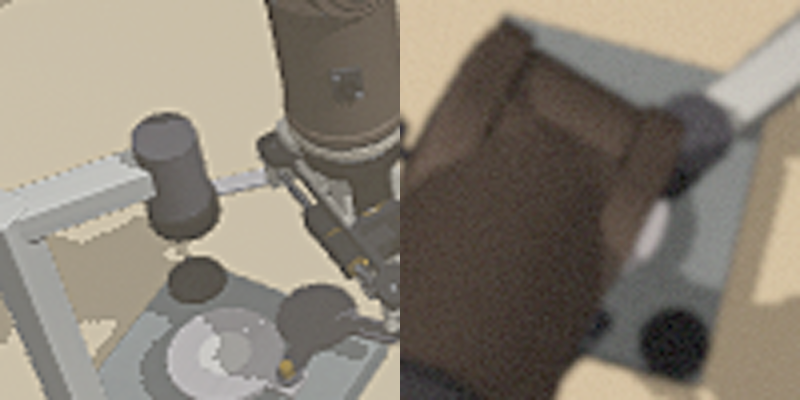

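The cover (scene crop (315,315)) has swung well off the port. Continuing to the stop in small steps.

>>> carry_out(series="1.0 0.7 -0.3 0 0 -0.08 1;0.9 0.4 0 0 0 -0.08 1;0.7 0.3 0 0 0 0 1;0.3 0.1 0 0 0 0 1")

```text
time_s: 4.08
ee_pos: [0.561, -0.129, 0.0916]
tool_rot: [-0.224, 0.672, 0.224, 0.669]
contact_force: [-5.3, -1.6, -0.6]
gripper_width: 0.0005
```

>>> carry_out(series="0.4 0.1 0 0 0 0 1;0.3 0.1 0 0 0 0 1")

```text
time_s: 4.32
ee_pos: [0.5616, -0.129, 0.0908]
tool_rot: [-0.223, 0.676, 0.226, 0.665]
contact_force: [-11.1, -2.7, 6.9]
gripper_width: 0.0006
```

Run:
```python
from fit import *
s=status.state();print(s["ee_pos"],s["contact_force"])
a=snap("scene");b=snap("top");pickle.dump((a,b),open("c1.pkl","wb"))
W=lambda l:(Rz(stand[2])@np.array(l)+[*stand[:2],0])
hs=.062
I=cv2.resize(a["pixels"][150:270,165:285,::-1],None,fx=5,fy=5,interpolation=cv2.INTER_CUBIC).copy()
th=np.linspace(0,2*np.pi,50)
for ang,col in((1.5,(0,0,255)),(1.65,(0,255,0)),(1.8,(255,0,0))):
    f=-np.pi/2-ang;c=np.array([.058*np.cos(f),.058+.058*np.sin(f),hs+.008])
    pts=np.array([(proj(a,W(c+[.032*np.cos(t),.032*np.sin(t),0]))-[165,150]+.5)*5 for t in th]).astype(int);cv2.polylines(I,[pts],True,col,1)
for h,col in((.056,(0,0,255)),(.06,(0,255,0)),(.064,(255,0,0))):
    for r in(.02,.045):
        pts=np.array([(proj(a,W([r*np.cos(t),r*np.sin(t),h]))-[165,150]+.5)*5 for t in th]).astype(int);cv2.polylines(I,[pts],True,col,1)
cv2.imwrite("pics/cov.png",I)
```

```text
[ 0.56155535 -0.12899059  0.09076659] [-11.12407513  -2.65717874   6.89907618]
```

View pics/cov.png

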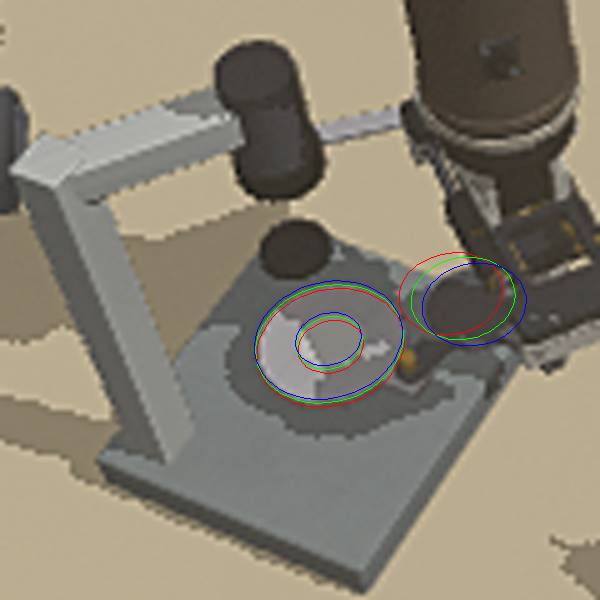

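Cover sits at about 1.8 rad, at its stop; the port's white disc at crop (330,342) is free, and the stage is about 63 mm high. Next I back off and go to the bowl.

Run:
```python
from fit import *
im=a["pixels"].astype(int)
p=proj(a,[.5249,.1789,.103]);print("pred",p.round(1),"2nd",proj(a,[.5249,.1789,.067]).round(1))
u,v=p.round().astype(int);g=im[v-8:v+12,u-14:u+15].sum(2)//3
for i,r in enumerate(g):print(v-8+i,' '.join('%3d'%x for x in r))
print(u-14)
go([.5249,.178,.2],down(-.18))
```

```text
pred [375.  212.2] 2nd [373.9 219.3]
204 164 166 166 167 168 167 167 165 162 160 159 159 158 159 159 159 158 159 158 159 159 158 158 158 158 158 157 158 159
205 160 161 164 171 173 172 168 166 163 161 161 159 158 158 159 158 158 158 158 159 159 158 159 159 158 158 158 159 158
206 160 164 165  63  54  85 144 143 174 170 165 162 160 160 159 159 159 158 157 158 159 158 158 158 158 158 159 159 158
207 160 163 128  41  42  45  54  56  79  82 148 176 171 167 164 162 160 160 159 158 158 159 159 159 159 158 159 158 158
208 162 164  92  42  47  48  48  45  45  46  52  58  84 143 141 171 169 163 161 161 160 160 158 158 158 159 158 158 159
209 164 168  65  47  48  51  50  48  49  46  45  44  42  44  41  62  68 139 173 171 169 165 163 162 160 159 160 158 158
210 165 134  41  50  51  50  50  49  50  50  52  44  43  85 143 176 128  91  46  77 108 145 175 172 167 165 162 161 160
211 165  62  48  54  49  53  51  50  51  50  50  44  82 184 167 165 169 167  85  37  49  54  57  84 145 143 175 170 167
212 170  39  49  53  51  49  52  50  52  51  49  57 127 175 166 162 165 172 174  34  43  46  45  46  56
[... 816 characters left out ...]
 131 133 130  61  45  49  51  53  52  50
220  50  51  52  54  55  75  94 103 108 116 125 132  76  85  97 112 124 132 132 130 131 134 114  40  50  52  51  52  52
221  48  52  53  55  57  84  93 100 107 114 130 143 134 106  93 109 128 131 133 132 134 134 122  62  48  50  51  51  54
222  51  53  53  50  52  83  86  96 126 148 151 157 156 162 162 163 155 144 132 133 136 133 122  67  48  51  52  52  55
223  51  54  52  51  57  77  97 130 135 141 145 148 153 155 157 158 161 166 156 134 136 129 122  51  51  54  52  53  55
361
t 4.42 pos [ 0.5616 -0.129   0.0908] d cm [-3.67 30.7  10.92] rv [ 0.006 -0.014  0.745] rows>= 4.9 F [-11.6  -2.8   6.3] q [-0.29  0.57  0.61  1.87 -0.42  0.85  1.18] w 0.0002
```

>>> carry_out(series="-2 -0.5 0 0 0 0 1;-3.5 0.5 2 0 0 0 0.9;-1 3 5 0 0 0 0;0 5 4 0 0 0.1 0")

```text
time_s: 4.92
ee_pos: [0.492, -0.0529, 0.2015]
tool_rot: [-0.257, 0.665, 0.258, 0.652]
contact_force: [1.4, 0.8, -0.3]
gripper_width: 0.0248
```

Run:
```python
from fit import *
go([.5249,.178,.18],down(-.18))
```

```text
t 4.92 pos [ 0.492  -0.0529  0.2015] d cm [ 3.29 23.09 -2.15] rv [ 0.01  -0.017  0.645] rows>= 3.7 F [ 1.4  0.8 -0.3] q [-0.56  0.29  0.71  1.94 -0.22  1.    0.99] w 0.0248
```

>>> carry_out(series="0.7 4.8 0 0 0 0.13 0;0.7 4.8 0 0 0 0.13 0;0.7 4.8 -0.5 0 0 0.13 0;0.7 4.6 -1 0 0 0.13 0;0.5 4 -1 0 0 0.12 0;0 0 0 0 0 0 0")

```text
time_s: 5.68
ee_pos: [0.5276, 0.1879, 0.1819]
tool_rot: [-0.462, 0.537, 0.461, 0.534]
contact_force: [-1.0, -0.4, 0.7]
gripper_width: 0.0842
```

Run:
```python
from fit import *
go([.525,.179,.071],down(-.18))
```

```text
t 5.67 pos [0.5276 0.1879 0.1819] d cm [ -0.26  -0.89 -11.09] rv [ 0.004 -0.002 -0.031] rows>= 1.8 F [-1.  -0.4  0.7] q [-0.78  0.39  0.46  1.82 -0.2   0.98  1.19] w 0.0842
```

>>> carry_out(series="-0.3 -0.9 -2 0 0 -0.03 0;0 0 -4 0 0 0 0;0 0 -3 0 0 0 0;0 0 -1 0 0 0 0;0 0 0 0 0 0 0", grip_force=18)

```text
time_s: 6.3
ee_pos: [0.5267, 0.1746, 0.0824]
tool_rot: [-0.454, 0.543, 0.451, 0.544]
contact_force: [-0.6, 1.2, -0.0]
gripper_width: 0.0917
```

Run:
```python
from fit import *
go([.525,.179,.071],down(-.18))
b=snap("top");cv2.imwrite("pics/stub.png",cv2.resize(b["pixels"][150:240,180:300,::-1],None,fx=6,fy=6,interpolation=cv2.INTER_CUBIC))
```

```text
t 6.3 pos [0.5267 0.1746 0.0824] d cm [-0.17  0.44 -1.14] rv [0.003 0.003 0.002] rows>= 0.2 F [-0.6  1.2 -0. ] q [-0.72  0.51  0.42  1.93 -0.28  0.76  1.25] w 0.0917
```

Final descent, then close gently.

>>> carry_out(series="-0.1 0.4 -0.6 0 0 0 0;0 0 -0.5 0 0 0 0;0 0 0 0 0 0 0")

```text
time_s: 6.72
ee_pos: [0.5274, 0.1797, 0.0736]
tool_rot: [-0.455, 0.541, 0.451, 0.545]
contact_force: [-0.0, 0.1, 0.6]
gripper_width: 0.0917
```

>>> carry_out(series="0 0 0 0 0 0 0.5;0 0 0 0 0 0 0.6;0 0 0 0 0 0 0.7;0 0 0 0 0 0 0.75;0 0 0 0 0 0 0.8;0 0 0 0 0 0 0.85;0 0 0 0 0 0 1;0 0 0 0 0 0 1;0 0 0 0 0 0 1", grip_force=18)

```text
time_s: 7.85
ee_pos: [0.5277, 0.1799, 0.0739]
tool_rot: [-0.455, 0.541, 0.451, 0.545]
contact_force: [0.1, -0.2, 0.3]
gripper_width: 0.0191
```

>>> carry_out(series="0 0 0.5 0 0 0 1;0 0 1.5 0 0 0 1;0 0 3 0 0 0 1;0 0 3 0 0 0 1;0 0 1 0 0 0 1;0 0 0 0 0 0 1")

```text
time_s: 8.6
ee_pos: [0.5269, 0.1793, 0.1689]
tool_rot: [-0.454, 0.541, 0.451, 0.545]
contact_force: [-0.5, 0.1, -2.0]
gripper_width: 0.0196
```

Run:
```python
from fit import *
go([.534,.003,.11],down(-.18))
```

```text
t 8.6 pos [0.5269 0.1793 0.1689] d cm [  0.71 -17.63  -5.89] rv [0.    0.008 0.002] rows>= 2.8 F [-0.5  0.1 -2. ] q [-0.77  0.4   0.47  1.85 -0.21  0.94  1.18] w 0.0196
```

>>> carry_out(series="0.1 -2 0 0 0 0 1;0.1 -3.5 0 0 0 0 1;0.1 -3.5 0 0 0 0 1;0.1 -3.5 -1 0 0 0 1;0.1 -2.8 -1.5 0 0 0 1;0.1 -1.5 -1.5 0 0 0 1;0 -0.4 -1 0 0.005 0 1;0 0 -0.5 0 0 0 1;0 0 0 0 0 0 1")

```text
time_s: 9.72
ee_pos: [0.5264, -0.0065, 0.1055]
tool_rot: [-0.451, 0.548, 0.452, 0.54]
contact_force: [0.6, 0.4, -1.9]
gripper_width: 0.0197
```

Run:
```python
from fit import *
go([.534,.003,.081],down(-.18))
```

```text
t 9.72 pos [ 0.5264 -0.0065  0.1055] d cm [ 0.76  0.95 -2.45] rv [ 0.006 -0.009  0.006] rows>= 0.4 F [ 0.6  0.4 -1.9] q [-0.44  0.45  0.47  1.97 -0.27  0.79  1.57] w 0.0197
```

>>> carry_out(series="0.4 0.6 -0.7 0.006 -0.009 0 1;0.3 0.3 -0.6 0 0 0 1;0 0 -0.4 0 0 0 1;0 0 -0.2 0 0 0 1;0 0 -0.2 0 0 0 1;0 0 0 0 0 0 1")

```text
time_s: 10.48
ee_pos: [0.5346, 0.0054, 0.0837]
tool_rot: [-0.453, 0.543, 0.452, 0.544]
contact_force: [0.2, -0.4, -2.1]
gripper_width: 0.0191
```

Run:
```python
from fit import *
go([.534,.003,.081],down(-.18))
```

```text
t 10.47 pos [0.5346 0.0054 0.0837] d cm [-0.06 -0.24 -0.27] rv [-0.001  0.002  0.003] rows>= 0.0 F [ 0.2 -0.4 -2.1] q [-0.44  0.48  0.45  1.98 -0.3   0.74  1.58] w 0.0191
```

Touch down on the foam in 1 mm steps, watching the vertical force.

>>> carry_out(series="0 0 -0.15 0 0 0 1;0 0 -0.1 0 0 0 1;0 0 -0.1 0 0 0 1;0 0 0 0 0 0 1")

```text
time_s: 10.98
ee_pos: [0.5349, 0.0052, 0.0804]
tool_rot: [-0.453, 0.543, 0.452, 0.545]
contact_force: [-0.8, 0.5, -0.5]
gripper_width: 0.0191
```

>>> carry_out(series="0 0 -0.1 0 0 0 1;0 0 0 0 0 0 1")

```text
time_s: 11.22
ee_pos: [0.5349, 0.0052, 0.0796]
tool_rot: [-0.453, 0.542, 0.452, 0.545]
contact_force: [-1.4, 0.3, 0.9]
gripper_width: 0.0193
```

The mat now carries the weight plus about 1 N, so I release it.

>>> carry_out(series="0 0 0 0 0 0 1;0 0 0 0 0 0 0.72;0 0 0 0 0 0 0.6;0 0 0 0 0 0 0.4;0 0 0 0 0 0 0;0 0 0.5 0 0 0 0;0 0 2 0 0 0 0;0 0 4 0 0 0 0;0 0 4 0 0 0 0;0 0 0 0 0 0 0", grip_force=10)

```text
time_s: 12.48
ee_pos: [0.535, 0.0047, 0.1888]
tool_rot: [-0.453, 0.543, 0.451, 0.545]
contact_force: [0.2, -0.6, -1.0]
gripper_width: 0.0913
```

Run:
```python
from fit import *
B=[.535,.0052,.011]
for yaw in(-.18,-.26,-.1,0):
    for fl in(0,1):
        R=down(yaw,.96);d=R.apply([1,0,0]);
        if not fl:print("approach",d.round(3))
        G=np.array(B)+[0,0,.033]; tcp=G+.019*d
        print(yaw,"target",tcp.round(4),"pre",(tcp-.10*d).round(4));go(tcp-.1*d,R,fl)
```

```text
approach [ 0.806 -0.147 -0.574]
-0.18 target [0.5503 0.0024 0.0331] pre [0.4697 0.0171 0.0905]
t 12.47 pos [0.535  0.0047 0.1888] d cm [-6.53  1.24 -9.83] rv [-0.174 -0.941  0.003] rows>= 5.1 F [ 0.2 -0.6 -1. ] q [-0.5   0.34  0.52  1.88 -0.21  0.97  1.49] w 0.0913
-0.18 target [0.5503 0.0024 0.0331] pre [0.4697 0.0171 0.0905]
t 12.47 pos [0.535  0.0047 0.1888] d cm [-6.53  1.24 -9.83] rv [ 1.43  -0.261 -2.781] rows>= 16.9 F [ 0.2 -0.6 -1. ] q [-0.5   0.34  0.52  1.88 -0.21  0.97  1.49] w 0.0913
approach [ 0.792 -0.211 -0.574]
-0.26 target [0.55   0.0012 0.0331] pre [0.4709 0.0223 0.0905]
t 12.47 pos [0.535  0.0047 0.1888] d cm [-6.41  1.75 -9.83] rv [-0.212 -0.933 -0.071] rows>= 5.2 F [ 0.2 -0.6 -1. ] q [-0.5   0.34  0.52  1.88 -0.21  0.97  1.49] w 0.0913
-0.26 target [0.55   0.0012 0.0331] pre [0.4709 0.0223 0.0905]
t 12.47 pos [0.535  0.0047 0.1888] d cm [-6.41  1.75 -9.83] rv [-1.391  0.311  2.724] rows>= 16.5 F [ 0.2 -0.6 -1. ] q [-0.5   0.34  0.52  1.88 -0.21  0.97  1.49] w 0.0913
approach [ 0.815 -0.082 -0.574]
-0.1 target [0.5505 0.0036 0.0331] pre [0.469  0.0118 0.0905]
t 12
[... 193 characters left out ...]
 0.0331] pre [0.469  0.0118 0.0905]
t 12.47 pos [0.535  0.0047 0.1888] d cm [-6.6   0.71 -9.83] rv [ 1.408 -0.199 -2.717] rows>= 16.5 F [ 0.2 -0.6 -1. ] q [-0.5   0.34  0.52  1.88 -0.21  0.97  1.49] w 0.0913
approach [ 0.819  0.    -0.574]
0 target [0.5506 0.0052 0.0331] pre [0.4686 0.0052 0.0905]
t 12.47 pos [0.535  0.0047 0.1888] d cm [-6.64  0.05 -9.83] rv [-0.089 -0.954  0.169] rows>= 5.2 F [ 0.2 -0.6 -1. ] q [-0.5   0.34  0.52  1.88 -0.21  0.97  1.49] w 0.0913
0 target [0.5506 0.0052 0.0331] pre [0.4686 0.0052 0.0905]
t 12.47 pos [0.535  0.0047 0.1888] d cm [-6.64  0.05 -9.83] rv [ 1.379 -0.125 -2.637] rows>= 16.0 F [ 0.2 -0.6 -1. ] q [-0.5   0.34  0.52  1.88 -0.21  0.97  1.49] w 0.0913
```

>>> carry_out(series="-3 0.5 0 -0.034 -0.18 0 0;-3 0.4 0 -0.034 -0.18 0 0;-2.5 0.3 -1 -0.034 -0.18 0 0;0 0 -2 -0.034 -0.18 0 0;0.5 0 -2 -0.03 -0.18 0 0;0 0 0 0 0 0 0")

```text
time_s: 13.22
ee_pos: [0.48, -0.0317, 0.172]
tool_rot: [-0.588, 0.457, 0.253, 0.617]
contact_force: [-0.5, 0.1, -0.9]
gripper_width: 0.0923
```

Run:
```python
from fit import *
go([.4697,.0171,.0905],down(-.18,.96))
a=snap("scene");b=snap("top")
f=lambda I,x0,x1,y0,y1,s:np.clip(255*(cv2.resize(I[y0:y1,x0:x1,::-1],None,fx=s,fy=s,interpolation=cv2.INTER_CUBIC)/255.)**.7,0,255).astype(np.uint8)
cv2.imwrite("pics/tilt.png",np.hstack([f(a["pixels"],270,370,150,250,4),f(b["pixels"],270,370,150,250,4)]))
```

```text
t 13.22 pos [ 0.48   -0.0317  0.172 ] d cm [-1.03  4.88 -8.15] rv [ 0.008 -0.451  0.115] rows>= 2.5 F [-0.5  0.1 -0.9] q [-0.88  0.07  0.59  2.43  0.92  0.41  0.22] w 0.0923
```

View pics/tilt.png

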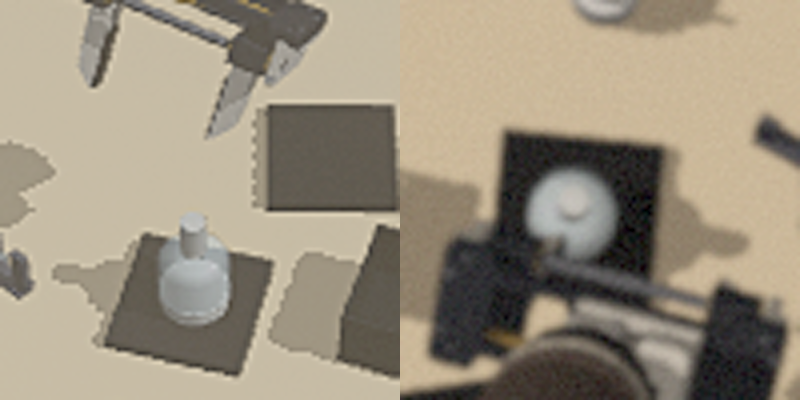

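The bowl stands upright on the mat (scene crop (193,290), top crop (570,210)). Joint 4 is near its limit here, so I tilt further out and come down beside the bowl.

Run:
```python
from fit import *
go([.53,.005,.155],down(0,.92))
go([.53,.005,.155],down(-.18,.92))
```

```text
t 13.32 pos [ 0.4809 -0.0313  0.1728] d cm [ 4.91  3.63 -1.78] rv [ 0.052 -0.41   0.29 ] rows>= 2.7 F [ 0.2  0.1 -1.1] q [-0.88  0.07  0.59  2.42  0.91  0.41  0.23] w 0.092
t 13.32 pos [ 0.4809 -0.0313  0.1728] d cm [ 4.91  3.63 -1.78] rv [ 0.015 -0.411  0.113] rows>= 2.3 F [ 0.2  0.1 -1.1] q [-0.88  0.07  0.59  2.42  0.91  0.41  0.23] w 0.092
```

>>> carry_out(series="2 1.5 0 0 -0.1 0.05 0;1.5 1.5 0 0 -0.1 0.05 0;1 1 0 0 -0.1 0.05 0;0 0 0 0 -0.1 0.05 0;0 0 0 0 0 0 0")

```text
time_s: 13.95
ee_pos: [0.5115, -0.0284, 0.1739]
tool_rot: [0.641, -0.378, -0.205, -0.635]
contact_force: [-0.4, -0.6, -0.2]
gripper_width: 0.0921
```

Run:
```python
from fit import *
go([.53,.005,.155],down(0,.92))
go([.53,.005,.155],down(-.18,.92))
```

```text
t 13.95 pos [ 0.5115 -0.0284  0.1739] d cm [ 1.85  3.34 -1.89] rv [ 0.087 -0.205  0.23 ] rows>= 1.7 F [-0.4 -0.6 -0.2] q [-0.71  0.13  0.37  2.53  1.82  0.41 -0.68] w 0.0921
t 13.95 pos [ 0.5115 -0.0284  0.1739] d cm [ 1.85  3.34 -1.89] rv [ 0.068 -0.211  0.051] rows>= 1.2 F [-0.4 -0.6 -0.2] q [-0.71  0.13  0.37  2.53  1.82  0.41 -0.68] w 0.0921
```

>>> carry_out(series="1 1.5 0 0.03 -0.07 0.05 0;1 1.5 0 0.03 -0.07 0.05 0;0.5 1 0 0.02 -0.07 0.05 0;0 0 0 0 0 0 0")

```text
time_s: 14.45
ee_pos: [0.5265, -0.0171, 0.1664]
tool_rot: [0.662, -0.325, -0.2, -0.645]
contact_force: [-0.1, 0.1, 0.4]
gripper_width: 0.0915
```

Run:
```python
from fit import *
go([.53,.005,.155],down(0,.92))
go([.53,.005,.155],down(-.18,.92))
```

```text
t 14.45 pos [ 0.5265 -0.0171  0.1664] d cm [ 0.35  2.21 -1.14] rv [ 0.08  -0.113  0.16 ] rows>= 1.1 F [-0.1  0.1  0.4] q [-0.19  0.21 -0.21  2.56  2.15  0.58 -0.98] w 0.0915
t 14.45 pos [ 0.5265 -0.0171  0.1664] d cm [ 0.35  2.21 -1.14] rv [ 0.069 -0.119 -0.02 ] rows>= 0.8 F [-0.1  0.1  0.4] q [-0.19  0.21 -0.21  2.56  2.15  0.58 -0.98] w 0.0915
```

>>> carry_out(series="0.5 1 0 0.03 -0.05 0.05 0;0.5 1 0 0.03 -0.05 0.05 0;0.3 0.5 -0.5 0.02 -0.03 0.05 0;0 0 0 0 0 0 0")

```text
time_s: 14.95
ee_pos: [0.5296, -0.0089, 0.142]
tool_rot: [0.681, -0.296, -0.22, -0.633]
contact_force: [-0.7, -0.7, -0.9]
gripper_width: 0.0917
```

Run:
```python
from fit import *
go([.545,.005,.13],down(0,.92))
go([.545,.005,.13],down(-.18,.92))
```

```text
t 14.95 pos [ 0.5296 -0.0089  0.142 ] d cm [ 1.54  1.39 -1.2 ] rv [ 0.098 -0.098  0.08 ] rows>= 0.9 F [-0.7 -0.7 -0.9] q [ 0.39  0.4  -0.88  2.57  2.17  0.83 -0.84] w 0.0917
t 14.95 pos [ 0.5296 -0.0089  0.142 ] d cm [ 1.54  1.39 -1.2 ] rv [ 0.089 -0.106 -0.1  ] rows>= 0.9 F [-0.7 -0.7 -0.9] q [ 0.39  0.4  -0.88  2.57  2.17  0.83 -0.84] w 0.0917
```

The arm is being squeezed against joint 4's limit. I'll fit a kinematic model from the logged poses and plan a grasp heading that it can reach.

```bash
cat > kin.py <<'E'
from h import *
import itertools
from scipy.optimize import least_squares
D=[([-1.2296,.4351,.025,1.574,-.0116,1.134,-.0751],[.2682,.5640,.2260],[-.378,.598,.377,.597]),
([-.08,.31,.53,1.9,-.19,.98,1.67],[.4713,-.2199,.1977],[-.381,.596,.381,.596]),
([.09,.53,.47,1.9,-.33,.79,1.86],[.4942,-.2814,.0845],[-.379,.598,.377,.597]),
([-.24,.52,.57,1.93,-.38,.80,1.34],[.5325,-.1445,.0934],[-.274,.654,.275,.650]),
([-.78,.39,.46,1.82,-.2,.98,1.19],[.5276,.1879,.1819],[-.462,.537,.461,.534]),
([-.44,.48,.45,1.98,-.3,.74,1.58],[.5346,.0054,.0837],[-.453,.543,.452,.544]),
([-.88,.07,.59,2.43,.92,.41,.22],[.48,-.0317,.172],[-.588,.457,.253,.617]),
([-.71,.13,.37,2.53,1.82,.41,-.68],[.5115,-.0284,.1739],[.641,-.378,-.205,-.635]),
([-.19,.21,-.21,2.56,2.15,.58,-.98],[.5265,-.0171,.1664],[.662,-.325,-.200,-.645]),
([.39,.40,-.88,2.57,2.17,.83,-.84],[.5296,-.0089,.142],[.681,-.296,-.220,-.633])]
LO=np.array([-2.62,-.44,-1.27,.08,-1.32,.12,-2.74]);HI=np.array([2.62,2.09,1.32,2.57,4.46,2,2.74])
X=np.array([[0,0,1.],[0,-1,0],[1,0,0]])
rz=lambda t:np.array([[np.cos(t),-np.sin(t),0],[np.sin(t),np.cos(t),0],[0,0,1]])
ry=lambda t:np.array([[np.cos(t),0,np.sin(t)],[0,1,0],[-np.sin(t),0,np.cos(t)]])
def fk(q,p,s,pts=False):
    H,L1,L2,L3,a1,a2,a3,a4,o1,o3,o5,o7,b2,b4,b6=p
    R=rz(s[0]*q[0]+o1);x=np.array([0,0,H])+R@[a1,0,0]
    R=R@ry(q[1]+b2)@rz(s[1]*q[2]+o3);x=x+R@[a2,0,L1];e=x
    R=R@ry(q[3]+b4)@rz(s[2]*q[4]+o5);x=x+R@[a3,0,L2];w=x
    R=R@ry(q[5]+b6)@rz(s[3]*q[6]+o7);x=x+R@[a4,0,L3] if False else x+R@[0,0,L3]
    return (x,R@X,e,w) if pts else (x,R@X)
def fitk():
    best=None
    for s in itertools.product((1,-1),repeat=4):
        def f(p):
            o=[]
            for q,x,Q in D:
                y,R=fk(q,p,s);o+=list((y-x)*10)+list((R-Ro.from_quat(Q).as_matrix()).ravel()*2)
            return np.array(o+list(.01*np.array(p[4:])))
        for o7 in(0,np.pi/2,np.pi,-np.pi/2):
            r=least_squares(f,[.35,.4,.4,.2,0,0,0,0,0,0,0,o7,0,0,0],max_nfev=200)
            if best is None or r.cost<best[0]:best=(r.cost,r.x,s)
    return best
E
python3 - <<'E'
from kin import *
import pickle
b=fitk();pickle.dump(b,open("kin.pkl","wb"));print(b[0],b[1].round(3),b[2])
for q,x,Q in D:
    y,R=fk(q,b[1],b[2]);print(((y-x)*1000).round(1),(Ro.from_quat(Q).inv()*Ro.from_matrix(R)).magnitude().round(3))
E
```

```text
0.09593006308094469 [ 3.320e-01  5.310e-01  4.450e-01  4.030e-01  5.000e-03 -2.300e-02
 -6.000e-03 -0.000e+00 -1.020e-01  1.600e-02  2.000e-03  3.063e+00
  2.300e-02 -3.000e-02 -1.100e-02] (-1, -1, -1, -1)Traceback (most recent call last):
  File "<stdin>", line 5, in <module>
AttributeError: 'float' object has no attribute 'round'
```

```bash
cat >> kin.py <<'E'
import pickle,os
if os.path.exists("kin.pkl"): _c,P,S=pickle.load(open("kin.pkl","rb"))
def ik(x,R,q0=None,n=12,seed=0):
    rg=np.random.default_rng(seed);M=R.as_matrix();best=None;mid=(LO+HI)/2;hw=(HI-LO)/2
    lo,hi=LO+.06,HI-.06
    def f(q):
        y,A=fk(q,P,S);return np.r_[(y-x)*10,(A-M).ravel()*2,.003*((q-mid)/hw)**4, (0.02*(q-q0) if q0 is not None else [])]
    st=[np.clip(q0,lo+.01,hi-.01)] if q0 is not None else []
    for q in st+[rg.uniform(lo,hi) for _ in range(n)]:
        r=least_squares(f,q,bounds=(lo,hi),max_nfev=60)
        if best is None or r.cost<best[0]:best=(r.cost,r.x)
    y,A=fk(best[1],P,S);return best[1],np.linalg.norm(y-x)*1000,np.linalg.norm(A-M)
E
python3 - <<'E'
from fit import *
from kin import *
print([ (np.linalg.norm(fk(q,P,S)[0]-x)*1000).round(1) for q,x,Q in D])
print([ np.round((Ro.from_quat(Q).inv()*Ro.from_matrix(fk(q,P,S)[1])).magnitude(),3) for q,x,Q in D])
def tcp(B,yaw,t=.94,g=.033):
    R=down(yaw,t);return np.array(B)+[0,0,g]+.019*R.apply([1,0,0]),R
for nm,B,yaws in(("mat",[.535,.005,.011],(-1.4,-1,-.6,-.2,.2,.6,1.0,1.4)),("port",[.5872,-.2548,.063],(-1.8,-1.4,-1,-.7,-.4,-.1,.2,.5))):
  for yaw in yaws:
    for fl in(0,1):
        x,R=tcp(B,yaw)
        if fl:R=R*Ro.from_rotvec([np.pi,0,0])
        q,e,er=ik(x,R,n=8); 
        y,_,el,w=fk(q,P,S,True)
        print(nm,yaw,fl,"err",round(e,1),round(er,3),q.round(2),"margin",np.minimum(q-LO,HI-q).min().round(2),"elb",el.round(2),"wr",w.round(2))
E
```

```text
[np.float64(12.5), np.float64(5.0), np.float64(7.1), np.float64(6.2), np.float64(1.8), np.float64(2.3), np.float64(10.5), np.float64(9.8), np.float64(10.9), np.float64(19.0)]
[np.float64(0.023), np.float64(0.021), np.float64(0.017), np.float64(0.021), np.float64(0.019), np.float64(0.021), np.float64(0.043), np.float64(0.05), np.float64(0.052), np.float64(0.046)]
mat -1.4 0 err 0.0 0.0 [-0.92  0.91  0.38  1.9   0.74  0.94 -1.06] margin 0.67 elb [0.28 0.31 0.67] wr [0.48 0.31 0.27]
mat -1.4 1 err 0.0 0.0 [-0.44  0.9  -0.3   1.89  1.14  1.33  1.76] margin 0.67 elb [0.39 0.13 0.67] wr [0.48 0.31 0.27]
mat -1 0 err 0.0 0.0 [-1.03  0.85  0.43  2.18  1.25  0.68 -1.35] margin 0.39 elb [0.23 0.32 0.69] wr [0.37 0.27 0.27]
mat -1 1 err 0.0 0.0 [-0.57  0.81 -0.17  2.18  1.46  1.1   1.67] margin 0.39 elb [0.34 0.17 0.7 ] wr [0.37 0.27 0.27]
mat -0.6 0 err 0.0 0.0 [-0.18  0.91 -0.58  2.45  2.    1.43 -1.54] margin 0.12 elb [0.42 0.02 0.66] wr [0.28 0.18 0.27]
mat -0.6 1 err 0.0 0.0 [-0.92  0.82  0.33  2.45  2.12  0.78  1.25] margin 0.12 elb [0.26 0.29 0.7 ] wr [0.28 0.18 0.27]
mat -0.2 0 err 29.9
[... 2515 characters left out ...]
3.31  0.65 -1.04] margin 0.17 elb [ 0.11 -0.36  0.71] wr [ 0.28 -0.22  0.32]
port -0.1 1 err 0.0 0.0 [ 0.59  0.64 -0.02  2.4   3.75  0.85  1.44] margin 0.17 elb [ 0.24 -0.2   0.77] wr [ 0.28 -0.22  0.32]
port 0.2 0 err 0.0 0.0 [ 1.33  0.85 -0.8   2.25  4.05  0.33 -1.41] margin 0.21 elb [ 0.04 -0.4   0.68] wr [ 0.28 -0.32  0.32]
port 0.2 1 err 0.0 0.0 [0.43 0.71 0.39 2.25 4.34 1.07 1.12] margin 0.12 elb [ 0.3  -0.17  0.74] wr [ 0.28 -0.32  0.32]
port 0.5 0 err 0.0 0.0 [ 1.33  0.88 -0.75  2.06 -1.03  0.43 -2.38] margin 0.29 elb [ 0.04 -0.41  0.67] wr [ 0.31 -0.4   0.32]
port 0.5 1 err 0.0 0.0 [ 1.33  0.88 -0.73  2.06 -1.04  0.44  0.77] margin 0.28 elb [ 0.04 -0.41  0.67] wr [ 0.31 -0.4   0.32]
```

>>> carry_out(series="0.5 0.5 3 0 0 0 0;0.5 0.5 3 0 0 -0.1 0;0 1 2 0 0 -0.18 0;0 1 0 0 0 -0.18 0;0 1 0 0 0 -0.18 0;0 1 0 0 0 -0.18 0;0 0 0 0 0 0 0")

```text
time_s: 15.82
ee_pos: [0.5434, 0.0435, 0.2262]
tool_rot: [-0.506, 0.539, -0.057, 0.671]
contact_force: [-0.6, -0.6, 0.2]
gripper_width: 0.092
```

Run:
```python
from fit import *
go([.53,.05,.24],down(-1.4,.94))
```

```text
t 15.82 pos [0.5434 0.0435 0.2262] d cm [-1.34  0.65  1.38] rv [-0.055 -0.129 -0.493] rows>= 2.8 F [-0.6 -0.6  0.2] q [-0.12  0.47 -0.79  2.02  1.13  1.42 -0.78] w 0.092
```

Good: well away from the limits. Finishing the turn.

>>> carry_out(series="-0.4 0.2 0.2 -0.02 -0.05 -0.17 0;-0.4 0.2 0.2 -0.02 -0.05 -0.17 0;-0.4 0.2 0 -0.02 -0.03 -0.16 0;0 0 0 0 0 0 0")

```text
time_s: 16.32
ee_pos: [0.5323, 0.0523, 0.2343]
tool_rot: [-0.375, 0.595, -0.277, 0.655]
contact_force: [-0.1, 0.5, 0.4]
gripper_width: 0.092
```

Run:
```python
from fit import *
R=down(-1.4,.94);d=R.apply([1,0,0]);t=np.array([.535,.0052,.045])+.019*d
print("target",t.round(4),d.round(3))
go(t+[-.0,.02,.10],R);go(t,R)
```

```text
target [ 0.5376 -0.0099  0.0338] [ 0.137 -0.796 -0.59 ]
t 16.32 pos [0.5323 0.0523 0.2343] d cm [  0.53  -4.23 -10.05] rv [0.02  0.016 0.009] rows>= 1.6 F [-0.1  0.5  0.4] q [-0.29  0.64 -0.64  1.77  0.97  1.74 -1.12] w 0.092
t 16.32 pos [0.5323 0.0523 0.2343] d cm [  0.53  -6.23 -20.05] rv [0.02  0.016 0.009] rows>= 3.2 F [-0.1  0.5  0.4] q [-0.29  0.64 -0.64  1.77  0.97  1.74 -1.12] w 0.092
```

>>> carry_out(series="-0.2 0.1 -3 0.02 0.016 0.01 0;-0.2 0.1 -4 0 0 0 0;-0.2 0 -4 0 0 0 0;-0.1 0 -2.5 0 0 0 0;0 0 -0.6 0 0 0 0;0 0 0 0 0 0 0")

```text
time_s: 17.08
ee_pos: [0.5268, 0.0547, 0.0962]
tool_rot: [-0.382, 0.592, -0.257, 0.662]
contact_force: [-0.3, 0.5, 0.9]
gripper_width: 0.0922
```

Run:
```python
from fit import *
R=down(-1.4,.94);d=R.apply([1,0,0]);t=np.array([.535,.0052,.045])+.019*d
go(t-.08*d,R);go(t,R)
```

```text
t 17.07 pos [0.5268 0.0547 0.0962] d cm [-0.01 -0.09 -1.52] rv [ 0.001  0.009 -0.032] rows>= 0.2 F [-0.3  0.5  0.9] q [-0.32  0.82 -0.62  1.87  1.06  1.59 -1.33] w 0.0922
t 17.07 pos [0.5268 0.0547 0.0962] d cm [ 1.08 -6.46 -6.24] rv [ 0.001  0.009 -0.032] rows>= 1.0 F [-0.3  0.5  0.9] q [-0.32  0.82 -0.62  1.87  1.06  1.59 -1.33] w 0.0922
```

>>> carry_out(series="0.1 -1 -1.5 0 0.009 -0.03 0;0.2 -1.3 -1.2 0 0 0 0;0.2 -1.3 -1 0 0 0 0;0.2 -1.2 -1 0 0 0 0;0.1 -0.7 -0.6 0 0 0 0;0 0 0 0 0 0 0")

```text
time_s: 17.82
ee_pos: [0.5361, -0.0058, 0.0416]
tool_rot: [-0.373, 0.6, -0.266, 0.656]
contact_force: [1.0, 0.5, 0.3]
gripper_width: 0.0921
```

Run:
```python
from fit import *
R=down(-1.4,.94);d=R.apply([1,0,0]);t=np.array([.535,.0052,.045])+.019*d
go(t,R)
a=snap("scene");b=snap("top")
f=lambda I,x0,x1,y0,y1,s:np.clip(255*(cv2.resize(I[y0:y1,x0:x1,::-1],None,fx=s,fy=s,interpolation=cv2.INTER_CUBIC)/255.)**.7,0,255).astype(np.uint8)
cv2.imwrite("pics/grasp.png",np.hstack([f(a["pixels"],270,370,160,260,4),f(b["pixels"],265,365,150,250,4)]))
```

```text
t 17.82 pos [ 0.5361 -0.0058  0.0416] d cm [ 0.15 -0.41 -0.78] rv [0.001 0.002 0.001] rows>= 0.1 F [1.  0.5 0.3] q [-0.24  0.89 -0.57  1.92  1.14  1.5  -1.37] w 0.0921
```

View pics/grasp.png

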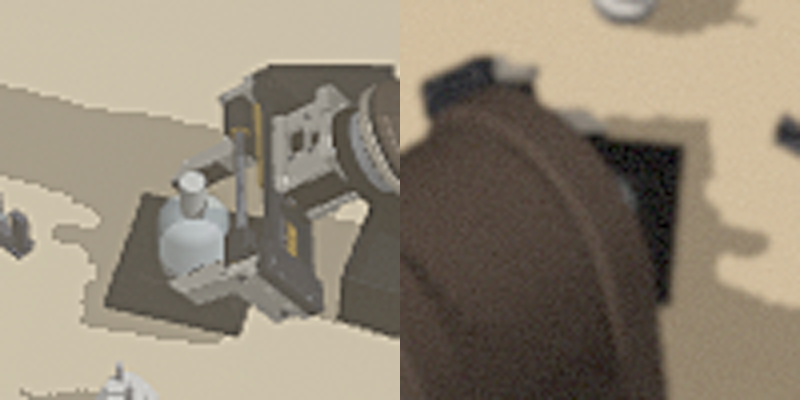

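Run:
```python
from fit import *
print(onz(b,312.9,200.3,.109).round(4),onz(a,317.9,203.9,.109).round(4),tri((b,(312.9,200.3)),(a,(317.9,203.9))).round(4))
```

```text
[0.5309 0.0072 0.109 ] [0.5266 0.0076 0.109 ] [0.5302 0.0077 0.1136]
```

>>> carry_out(series="0.1 -0.4 -0.4 0 0 0 0;0 0 -0.3 0 0 0 0;0 0 0 0 0 0 0")

```text
time_s: 18.3
ee_pos: [0.5378, -0.0074, 0.0349]
tool_rot: [-0.372, 0.6, -0.265, 0.657]
contact_force: [-0.0, 0.5, 0.4]
gripper_width: 0.0919
```

>>> carry_out(series="-0.3 0 0 0 0 0 0.1;0 0 0 0 0 0 0.2;0 0 0 0 0 0 0.26;0 0 0 0 0 0 0.3;0 0 0 0 0 0 0.34;0 0 0 0 0 0 0.37", grip_force=5)

```text
time_s: 19.05
ee_pos: [0.5347, -0.007, 0.0351]
tool_rot: [-0.372, 0.599, -0.265, 0.657]
contact_force: [0.7, -0.5, 0.1]
gripper_width: 0.0584
```

>>> carry_out(series="0 0 0 0 0 0 0.39;0 0 0 0 0 0 0.41;0 0 0 0 0 0 0.45;0 0 0 0 0 0 0.6;0 0 0 0 0 0 1;0 0 0 0 0 0 1")

```text
time_s: 19.8
ee_pos: [0.5344, -0.0071, 0.0351]
tool_rot: [-0.372, 0.6, -0.265, 0.657]
contact_force: [-0.1, 0.1, 0.6]
gripper_width: 0.0553
```

>>> carry_out(series="0 0 0 0 0 0 1;0 0 0 0 0 0 1;0 0 0 0 0 0 1", grip_force=25)

```text
time_s: 20.18
ee_pos: [0.5344, -0.0071, 0.0351]
tool_rot: [-0.372, 0.6, -0.265, 0.657]
contact_force: [0.3, -0.4, 0.7]
gripper_width: 0.0551
```

>>> carry_out(series="0 0 0.3 0 0 0 1;0 0 0.8 0 0 0 1;0 0 1.5 0 0 0 1;0 0 0 0 0 0 1")

```text
time_s: 20.68
ee_pos: [0.5346, -0.0067, 0.0628]
tool_rot: [-0.372, 0.6, -0.265, 0.657]
contact_force: [-0.1, -0.0, -2.0]
gripper_width: 0.0553
```

>>> carry_out(series="-0.5 -1 3 0 0 0 1;-1 -2.5 3 0 0 0 1;-1.2 -3 2.5 0 0 0 1;-1.3 -3.2 1 0 0 0 1;-1.3 -3.2 0 0 0 0 1;-1.3 -3.2 0 0 0 0 1;-1.2 -3 0 0 0 0 1;-0.8 -2 0 0 0 0 1;-0.3 -1 0 0 0 0 1;0 0 0 0 0 0 1")

```text
time_s: 21.92
ee_pos: [0.4426, -0.2327, 0.1618]
tool_rot: [-0.371, 0.598, -0.264, 0.659]
contact_force: [0.3, -0.4, -2.7]
gripper_width: 0.0554
```

Run:
```python
from fit import *
R=down(-1.4,.94)
off=np.array([.0026,-.0123,0]);port=np.array([.5872,-.2548,.024+.063+.02])
go(port+off+[-.13,0,0],R);go(port+off,R)
```

```text
t 21.93 pos [ 0.4426 -0.2327  0.1618] d cm [ 1.72 -3.44 -5.48] rv [-0.005  0.008 -0.003] rows>= 0.9 F [ 0.3 -0.4 -2.7] q [ 0.16  0.49 -0.57  2.3   1.28  1.28 -1.2 ] w 0.0554
t 21.93 pos [ 0.4426 -0.2327  0.1618] d cm [14.72 -3.44 -5.48] rv [-0.005  0.008 -0.003] rows>= 2.4 F [ 0.3 -0.4 -2.7] q [ 0.16  0.49 -0.57  2.3   1.28  1.28 -1.2 ] w 0.0554
```

>>> carry_out(series="0.6 -1 -1 0 0.006 0 1;0.6 -1.2 -1.8 0 0 0 1;0.3 -0.8 -1.5 0 0 0 1;0 -0.2 -0.8 0 0 0 1;0 0 0 0 0 0 1")

```text
time_s: 22.55
ee_pos: [0.463, -0.2629, 0.1065]
tool_rot: [-0.372, 0.599, -0.261, 0.659]
contact_force: [-0.3, 0.3, -2.1]
gripper_width: 0.0554
```

>>> carry_out(series="1.5 0 0 0 0 0 1;2.5 0 0 0 0 0 1;2.5 0 0 0 0 0 1;2.3 0 0 0 0 0 1;1.5 0 0 0 0 0 1;0.6 0 0 0 0 0 1;0 0 0 0 0 0 1")

```text
time_s: 23.42
ee_pos: [0.5824, -0.2603, 0.1103]
tool_rot: [-0.372, 0.597, -0.26, 0.662]
contact_force: [-0.9, 0.5, -2.5]
gripper_width: 0.0551
```

Run:
```python
from fit import *
R=down(-1.4,.94)
off=np.array([.0026,-.0123,0]);port=np.array([.5872,-.2548,.024+.063+.01])
go(port+off,R)
```

```text
t 23.43 pos [ 0.5824 -0.2603  0.1103] d cm [ 0.74 -0.68 -1.33] rv [-0.01   0.009 -0.012] rows>= 0.2 F [-0.9  0.5 -2.5] q [ 0.18  0.7  -0.48  2.01  1.41  1.27 -1.08] w 0.0551
```

>>> carry_out(series="0.4 -0.4 -0.4 -0.008 0.01 -0.01 1;0.3 -0.3 -0.3 0 0 0 1;0 0 0 0 0 0 1")

```text
time_s: 23.8
ee_pos: [0.5889, -0.2679, 0.1028]
tool_rot: [-0.373, 0.601, -0.264, 0.655]
contact_force: [-0.1, -0.3, -1.3]
gripper_width: 0.055
```

Run:
```python
from fit import *
off=np.array([.0026,-.0123,0]);port=np.array([.5872,-.2548,.024+.063+.01])
R=Ro.from_quat([-.372,.6,-.265,.657])
go(port+off,R)
s=status.state();bw=s["ee_pos"]-off-[0,0,.024]
c=snap("scene");t=snap("top")
def ov(c,x0,x1,y0,y1,k):
    I=np.clip(255*(cv2.resize(c["pixels"][y0:y1,x0:x1,::-1],None,fx=k,fy=k,interpolation=cv2.INTER_CUBIC)/255.)**.7,0,255).astype(np.uint8).copy()
    th=np.linspace(0,2*np.pi,50)
    def circ(o,r,col):
        pts=np.array([(proj(c,o+np.array([r*np.cos(x),r*np.sin(x),0]))-[x0,y0]+.5)*k for x in th]).astype(int);cv2.polylines(I,[pts],True,col,1)
    circ(np.array([*port[:2],.063]),.045,(0,255,0));circ(bw,.028,(0,0,255));circ(bw+[0,0,.098],.01,(0,0,255));circ(np.array([*port[:2],.22]),.025,(0,255,255))
    return I
cv2.imwrite("pics/port.png",ov(c,185,285,150,250,6))
```

```text
t 23.8 pos [ 0.5889 -0.2679  0.1028] d cm [ 0.09  0.08 -0.58] rv [ 0.001 -0.006 -0.001] rows>= 0.1 F [-0.1 -0.3 -1.3] q [ 0.18  0.73 -0.46  1.98  1.41  1.28 -1.06] w 0.055
```

View pics/port.png

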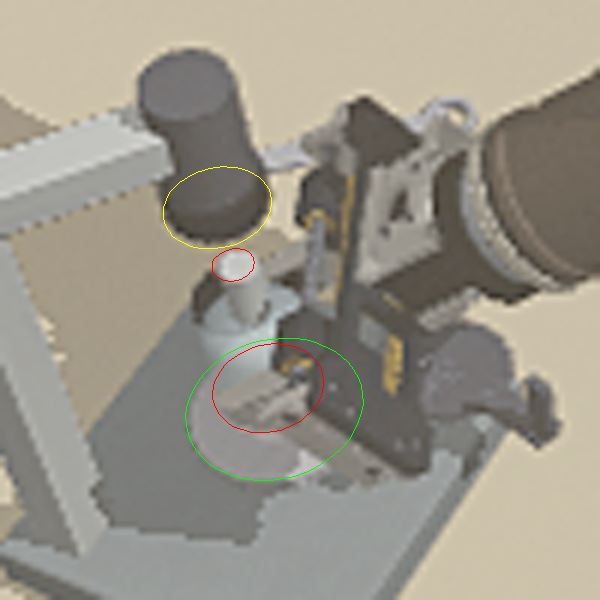

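The bowl is under the lens: stub at crop (235,265) matches the prediction, and it sits over the stage centre within about 2 mm, with the lens clear above. Lowering it slowly now, feeling for the stage.

>>> carry_out(series="0.1 0.1 -0.4 0 -0.005 0 1;0 0 -0.4 0 0 0 1;0 0 -0.2 0 0 0 1;0 0 0 0 0 0 1")

```text
time_s: 24.4
ee_pos: [0.5897, -0.2663, 0.0922]
tool_rot: [-0.373, 0.6, -0.265, 0.657]
contact_force: [-0.1, 0.2, -1.3]
gripper_width: 0.0551
```

>>> carry_out(series="0 0 -0.1 0 0 0 1;0 0 -0.1 0 0 0 1;0 0 0 0 0 0 1")

```text
time_s: 24.78
ee_pos: [0.5898, -0.2663, 0.0902]
tool_rot: [-0.373, 0.599, -0.265, 0.657]
contact_force: [0.6, 0.9, -2.0]
gripper_width: 0.0554
```

Run:
```python
from fit import *
go([.5898,-.2675,.087],Ro.from_quat([-.372,.6,-.265,.657]))
```

```text
t 24.77 pos [ 0.5898 -0.2663  0.0902] d cm [ 0.   -0.12 -0.32] rv [ 0.001 -0.    -0.002] rows>= 0.1 F [ 0.6  0.9 -2. ] q [ 0.18  0.75 -0.46  1.99  1.43  1.28 -1.09] w 0.0554
```

>>> carry_out(series="0 -0.1 -0.1 0 0 0 1;0 0 -0.1 0 0 0 1;0 0 0 0 0 0 1")

```text
time_s: 25.15
ee_pos: [0.5898, -0.2674, 0.0882]
tool_rot: [-0.373, 0.599, -0.265, 0.657]
contact_force: [0.8, 0.4, -1.4]
gripper_width: 0.0551
```

>>> carry_out(series="0 0 -0.06 0 0 0 1;0 0 0 0 0 0 1")

```text
time_s: 25.4
ee_pos: [0.5898, -0.2675, 0.0876]
tool_rot: [-0.373, 0.599, -0.265, 0.657]
contact_force: [0.8, -0.8, -2.0]
gripper_width: 0.0555
```

>>> carry_out(series="0 0 -0.06 0 0 0 1;0 0 0 0 0 0 1")

```text
time_s: 25.65
ee_pos: [0.5898, -0.2674, 0.0869]
tool_rot: [-0.373, 0.599, -0.265, 0.657]
contact_force: [0.1, -0.3, -2.5]
gripper_width: 0.0554
```

Not touching yet; continuing in small steps.

>>> carry_out(series="0 0 -0.07 0 0 0 1;0 0 0 0 0 0 1")

```text
time_s: 25.9
ee_pos: [0.5898, -0.2674, 0.0862]
tool_rot: [-0.373, 0.599, -0.265, 0.657]
contact_force: [-2.0, 1.0, -2.2]
gripper_width: 0.055
```

>>> carry_out(series="0 0 -0.07 0 0 0 1;0 0 0 0 0 0 1")

```text
time_s: 26.15
ee_pos: [0.5898, -0.2674, 0.0855]
tool_rot: [-0.373, 0.599, -0.265, 0.657]
contact_force: [0.1, 0.2, -1.3]
gripper_width: 0.0553
```

>>> carry_out(series="0 0 -0.07 0 0 0 1;0 0 0 0 0 0 1")

```text
time_s: 26.4
ee_pos: [0.5898, -0.2674, 0.0847]
tool_rot: [-0.373, 0.599, -0.265, 0.657]
contact_force: [-0.3, -0.3, -2.7]
gripper_width: 0.0552
```

>>> carry_out(series="0 0 -0.07 0 0 0 1;0 0 0 0 0 0 1")

```text
time_s: 26.65
ee_pos: [0.5898, -0.2674, 0.0839]
tool_rot: [-0.373, 0.599, -0.265, 0.657]
contact_force: [-0.6, 0.3, -1.0]
gripper_width: 0.0556
```

>>> carry_out(series="0 0 -0.07 0 0 0 1;0 0 0 0 0 0 1")

```text
time_s: 26.9
ee_pos: [0.5899, -0.2674, 0.0832]
tool_rot: [-0.373, 0.599, -0.265, 0.657]
contact_force: [-0.3, 0.9, -1.9]
gripper_width: 0.0553
```

>>> carry_out(series="0 0 -0.07 0 0 0 1;0 0 0 0 0 0 1")

```text
time_s: 27.15
ee_pos: [0.5898, -0.2674, 0.0824]
tool_rot: [-0.373, 0.599, -0.265, 0.657]
contact_force: [-0.7, 0.2, -1.8]
gripper_width: 0.0552
```

>>> carry_out(series="0 0 -0.07 0 0 0 1;0 0 0 0 0 0 1")

```text
time_s: 27.4
ee_pos: [0.5899, -0.2674, 0.0822]
tool_rot: [-0.373, 0.599, -0.265, 0.657]
contact_force: [0.5, -0.3, -1.7]
gripper_width: 0.0553
```

>>> carry_out(series="0 0 -0.07 0 0 0 1;0 0 0 0 0 0 1")

```text
time_s: 27.65
ee_pos: [0.59, -0.2675, 0.0822]
tool_rot: [-0.373, 0.599, -0.265, 0.657]
contact_force: [-1.0, 0.7, -0.9]
gripper_width: 0.0554
```

>>> carry_out(series="0 0 -0.05 0 0 0 1;0 0 0 0 0 0 1")

```text
time_s: 27.9
ee_pos: [0.59, -0.2675, 0.0822]
tool_rot: [-0.373, 0.599, -0.266, 0.657]
contact_force: [-1.1, 0.5, 1.4]
gripper_width: 0.0553
```

Contact: the descent stopped at z = 82.2 mm and the force rose to about 3.4 N above hanging weight, so the stage takes the weight. Releasing and backing out along the tool axis.

>>> carry_out(series="0 0 0 0 0 0 0.4;0 0 0 0 0 0 0.37;0 0 0 0 0 0 0.34;0 0 0 0 0 0 0.2;0 0 0 0 0 0 0;0 0 0 0 0 0 0;0 0 0 0 0 0 0", grip_force=10)

```text
time_s: 28.78
ee_pos: [0.5902, -0.2678, 0.0817]
tool_rot: [-0.373, 0.599, -0.266, 0.657]
contact_force: [0.2, -0.0, -0.6]
gripper_width: 0.0907
```

Run:
```python
from fit import *
go([.5,.0,.25],Ro.from_quat([-.372,.6,-.265,.657]))
```

```text
t 28.77 pos [ 0.5902 -0.2678  0.0817] d cm [-9.02 26.78 16.83] rv [ 0.003  0.002 -0.001] rows>= 4.3 F [ 0.2 -0.  -0.6] q [ 0.17  0.77 -0.45  1.99  1.44  1.28 -1.11] w 0.0907
```

>>> carry_out(series="-0.1 0.8 0.6 0 0 0 0;-0.2 1.6 1.2 0 0 0 0;-0.4 2.4 1.8 0 0 0 0;-0.5 3.2 2.4 0 0 0 0;-0.5 3.2 2.4 0 0 0 0;-0.5 3.2 2.4 0 0 0 0;-0.5 3.2 2.4 0 0 0 0;-0.5 3 2 0 0 0 0;0 1 1 0 0 0 0;0 0 0 0 0 0 0")

```text
time_s: 30.02
ee_pos: [0.554, -0.0344, 0.2548]
tool_rot: [-0.374, 0.597, -0.261, 0.66]
contact_force: [0.7, 0.5, -0.2]
gripper_width: 0.0916
```

Run:
```python
from fit import *
s=status.state();print(s["time_s"],s["ee_pos"].round(3),s["contact_force"].round(1),np.abs(s["qd"]).max().round(4))
c=snap("scene");hs=.0582;port=np.array([*stand[:2],0]);x0,x1,y0,y1,k=185,285,150,250,6
I=np.clip(255*(cv2.resize(c["pixels"][y0:y1,x0:x1,::-1],None,fx=k,fy=k,interpolation=cv2.INTER_CUBIC)/255.)**.7,0,255).astype(np.uint8).copy()
th=np.linspace(0,2*np.pi,50)
for z,r,col in((hs,.045,(0,255,0)),(hs,.028,(0,0,255)),(hs+.098,.01,(0,0,255)),(hs+.05,.028,(255,0,0))):
    pts=np.array([(proj(c,port+[r*np.cos(x),r*np.sin(x),z])-[x0,y0]+.5)*k for x in th]).astype(int);cv2.polylines(I,[pts],True,col,1)
cv2.imwrite("pics/final.png",I)
```

```text
30.025 [ 0.554 -0.034  0.255] [ 0.7  0.5 -0.2] 0.0138
```

View pics/final.png

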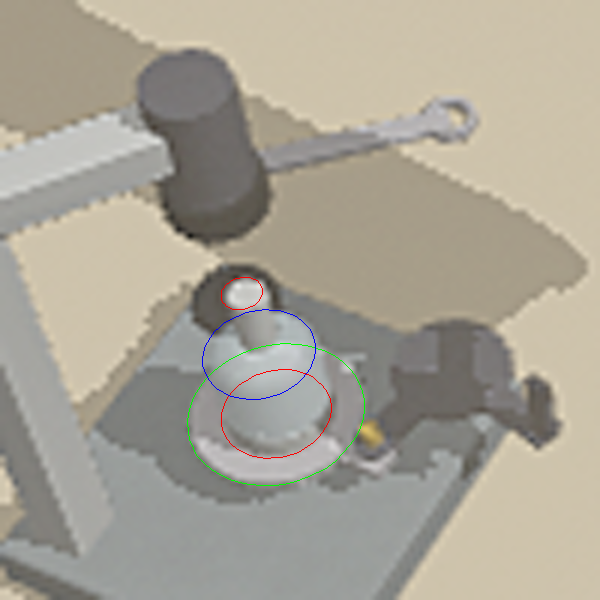

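The bowl stands upright and centred on the stage: stub at crop (244,291) against (242,293) predicted, base within about 0.5 px (1.5 mm) of the stage centre. The cover is aside at (455,370), and the arm is clear and still. Handing in.

```bash
python3 -c "
from h import *
print(robot.finish_job())"
```

```text
the job is handed in; nothing more can be done
None
```

I handed the job in at about 30 s, and every step was done in the required order; no verdict is reported back.

- **Cover:** I swung it to its stop, about 1.8 rad by sight, with about 11 N at the end.
- **Mat:** I lifted the bowl by its stub at 18 N and stood it upright on the right-hand mat with about 3 N on the foam, then let go.
- **Regrasp:** I took it again around the glass at 25 N with the tool tilted 54°. The first heading ran into joint 4's limit, so I turned the approach to come from the bowl's left.
- **Port:** I carried it in under the lens and lowered it in steps under 1 mm. It touched with the stage top at about 58 mm, under 4 N, and I released it.

**Last checks:**
- The final image shows the bowl upright, within about 2 mm of the port axis, with the cover aside and the lens where it was.
- The arm was clear and almost still (0.014 rad/s), with no contact force above sensor noise.

**Disagreements and gaps:**
- Sight put the stage at 62–64 mm, touch at 58 mm. I used touch.
- Camera and tool positions of the bowl differed by 3–4 mm on the mat.
- I did not re-measure the positions of the other objects at the end; no unexpected contact showed up during the moves.

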